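# Clip a car door pull into its spring-clip bracket

## Robot

A 7-joint arm with a two-finger parallel gripper is mounted at the origin on the work surface. World frame = base frame: x ahead of the robot, y to its left, z up, the work surface at z = 0. Lengths are in m, angles in rad, forces in N, time in s.
With the tool pointing down it reaches from about 0.4 to 0.85 m from the base axis. Payload 4.5 kg.
Tool frame: the origin (TCP) lies on the centre line of the jaws, within the pads' length; the fingertips stand 11 mm ahead of it and the grasp point (between the pads) lies 8 mm behind it; z points along the fingers, x is the direction in which the jaws open and shut, and the axes are right-handed (so a half turn about z gives the same grasp; the last joint's range is limited). The gripper opens to 88 mm and grips with 3 to 60 N. Pads are 18 mm wide; open, the fingers measure 123 mm over their backs; the gripper's body (75 mm by 187 mm) begins 45 mm behind the grasp point.
Start: joints at [1.228, 0.689, -0.195, 1.565, 0.157, 0.902, -0.215], TCP at [0.23, -0.581, 0.25] pointing down, gripper open.
Joint ranges: [-3.01, 3.01], [-0.46, 2.08], [-1.47, 1.51], [0.13, 2.56], [-1, 4.14], [0.04, 2.09], [-2.66, 2.66]. Speed limits (rad/s): [2.57, 2.57, 3.14, 3.14, 3.14, 3.14, 3.14].

## Interface

Orientations are given as a unit quaternion [x, y, z, w].
In Python, from plant import r, vision, order, nets gives the robot as it stands.
- The arm moves only by the tool send_rows, never from a script. Its argument "series" is a list of rows, each an object with "delta_pos": the shift along the tool's x, y, z in cm, a list of three; "turn": the turn about the tool's z in degrees; "jaw": the closure, from 0 (fully open) to 1 (shut). In form: [{"delta_pos": [x, y, z], "turn": turn, "jaw": jaw}, ...]. A call has 1 to 8 rows; each row is the pose to reach, as a shift and turn from the pose commanded when the call began, along the tool's axes at that moment; what a row does not reach only later rows make up. A row lasts 1/12 s, in which the tool goes at most 41.7 mm and 7.16 degrees, less where a joint would pass 70% of its speed; a pose out of reach is approached as far as the arm can. A call with a gripper value outside its range is refused whole. The fingers move at their own pace and stop on an object; "force" is the grip in N (left out, the last holds). Time passes only in rows, so rows that repeat a pose let the fingers close. It gives the time, the measured TCP pose, the force and the opening at its end, in the units of the state.
- r.get_state(): the state, without advancing time (a new reading comes with each control period).
- vision.snapshot(name): name is "scene" or "top" or "wrist"; returns the picture (480x640x3 uint8, blue, green, red); there is no depth.
- vision.camera_params(name): a dict with "intrinsics" (3x3 intrinsics, pixels), "extrinsics" (4x4, takes a point from world to camera coordinates). Camera axes: x right, y down, z forward; pixel columns grow to the right and rows downward; lengths in m; the calibration is good to about 2 mm. A picture is of the moment at which its call begins: read the wrist's pose just before it. camera_params takes no time and is no camera call; for the wrist camera it gives the pose at the moment of the call.
- order.finish_job(): hands the job in, once; it reports no verdict.
Trained networks look in the newest picture that a camera, given by its name, has taken for a name from the list of things; names that differ only in an ending like _2 or _b are one class to them, and where a whole thing is asked for, a point or a joint stands for the part that bears it (a point fixed in the world has none). Each returns a list of dicts, best first, with "score" (0 to 1); they miss things now and then, are a little off and sometimes report something else, mostly with a low value. They report only what shows in the picture. A call takes as long as a camera call. They do not tell look-alikes from the thing itself.
- nets.boxes_of(camera, label): "location" ([row, column] as shares, 0 to 1, of the picture: columns of its width, rows of its height, amid what is visible of it).
- nets.trace(camera, label): "region" (480x640 bool, what is visible of it) and "location" ([row, column] as shares, 0 to 1, of the picture: columns of its width, rows of its height, amid what is visible of it).
The state is a dict: "clock": time; "q": joint angles; "qd": joint speeds; "joint_torque": joint torques, N m; "tool_pos": TCP position; "eef_rot": TCP orientation; "contact_force": force on the tool from outside, world axes, zero at the start; "moment": the same for the moment, N m; "opening": opening from 0.0 (shut) to 1.0 (fully open).
Only numpy, scipy, OpenCV 4.12 (cv2) and the standard library are available. Lean on these libraries where they do the work, as an engineer would, in place of code of your own. Each camera call takes 0.05 s, during which the arm holds its last target.

## Task

Pick up the brown door pull by its grip bar, lay its steel plate flat on the bracket's deck in front of the slots, and slide it in gently so that both ears run into the slots, pass under the brass spring clips, and the plate sits flat and fully home against the grey end stop. Feel your way in rather than forcing it, let go of it, and leave the tape roll, the thread cone and the screwdriver where they are.

Things in the scene. Friction and masses are not known exactly. Their poses are not given: they have to be found in the camera images.
- door_pull: Loose door pull, 0.28 to 0.46 kg: steel plate 84 mm long (x), 76 wide (y), 6 thick, and a brown grip bar across it. Two side ears, as thick as the plate, reach y = +-54 mm (108 mm over both) and span x = -12 to +30 mm, so nearer the front (+x) end, which enters the bracket first. Origin: centre of the plate's underside; z up.
- pull_grip (a point): Middle of the brown grip bar, 22 mm above the underside of the pull's plate. The bar is 16 mm thick (pull's x), 60 mm long (y) and 32 mm high on the plate, its top 38 mm above the plate's underside. To be gripped across its 16 mm thickness from above.
- bracket: Fixed bracket: plywood board 200 x 170 x 10 mm with a dark steel deck, its top 14 mm above the bench. Origin: on the bench straight below point bracket_seat. +x: slide-in direction; z up. Open deck from x = -125 mm. Loads over 70 N between pull and bracket, the clips' squeeze included (40 N), bend the clips and spoils the job.
- bracket_seat (a point): Point on the deck top where the pull's origin lies when fully home; axes as the bracket's. The rigid grey end stop, 10 mm high, then touches the front edge of the plate (its face is 42 mm ahead of this point). The push then rises above the clips' steady drag; 8 N more is enough to be home.
- bracket_laydown (a point): Point on the deck top, 80 mm before bracket_seat (-x). With the pull's origin here, in line, its ears lie in the unroofed funnel before the slots, so it can be lowered straight onto the deck. Funnel walls from bracket x = -64 to -40 mm, 9 mm high, about 5 mm spare to each side of the ears here.
- slot_mouth (a point): Point on the deck midway between the two slot mouths, 40 mm before bracket_seat. Aluminium slots run along x, from here to bracket x = +36 mm; floor = the deck, outer walls at y = +-55.5 mm (1.5 mm play beside each ear), 9 mm high inside; 3 mm lips roof them from y = +-42 mm outwards. Tops 12 mm over the deck.
- clips (a point): Point on the deck midway between the two brass spring clips, 4 mm before bracket_seat. Each is a free-turning roller of 10 mm radius in a slot, hanging to 3.5 mm over the deck and sprung down onto the ear (about 8 N on it). The ears' fronts meet them with the pull 41 mm short of home; from there it takes a push of 8 to 25 N all the way in.
- tape_roll: Loose white roll of tape lying flat, 84 mm across, 40 mm high. Origin: centre of its underside. Leave alone.
- thread_cone: Loose black thread cone standing, 60 mm across at the foot, 80 mm high. Origin: centre of its underside. Leave alone.
- screwdriver: Loose screwdriver with a dark wooden handle lying along its x, handle to -x. Origin near its middle. Leave alone.
Not all that is in view belongs to the job. What is shaped like the door_pull but green or orange is not meant.

How it is judged:
On the way:
1. the pull lies flat on the deck, in line with the slots, with both ears in the slot mouths (x of door_pull in the frame of bracket_seat between -0.072 and -0.03 m and y of door_pull in the frame of bracket_seat between -0.003 and 0.003 m and z of door_pull in the frame of bracket_seat between -0.002 and 0.002 m and angle between door_pull's own z axis and vertical below 0.05 rad and angle between the x axis of door_pull and the x axis of bracket, either way round below 0.05 rad), for 0.1 s.
At the end, for the whole second after the job is handed in: The pull's origin is within 2 mm of the bracket's seat point along the slide, within 3 mm across and within 2 mm in height, level and in line with the bracket within 0.05 rad, at rest, and let go of (x of door_pull in the frame of bracket_seat between -0.002 and 0.002 m and y of door_pull in the frame of bracket_seat between -0.003 and 0.003 m and z of door_pull in the frame of bracket_seat between -0.002 and 0.002 m and angle between door_pull's own z axis and vertical below 0.05 rad and angle between the x axis of door_pull and the x axis of bracket, either way round below 0.05 rad and linear speed of door_pull below 0.01 m/s and contact force between door_pull and the arm below 0.1 N and contact force between door_pull and the fingers below 0.1 N); the robot touches nothing.
It fails at once if the pull is forced: more than 70 N between the pull and the bracket with its clips (contact force between door_pull and bracket above 70 N).
It fails at once if the robot itself leans on the bracket with more than 25 N (contact force between any of the fingers, the arm and bracket above 25 N).
It fails at once if a bystander is moved by more than 30 mm (distance of any of tape_roll, thread_cone, screwdriver from where it was at the start of the episode above 0.03 m).
It also fails if it takes over 61 s, if anything falls off the work surface, if the arm or the gripper's body presses on something with over 40 N, if the wrist force passes 120 N, or if a joint passes its speed limit or range.

## Working session

There is one attempt and no reset: what is moved stays moved. The work goes in short steps, Python scripts to look and compute and a tool call to move; the robot and the scene stay as the last step left them, time stands still between calls to the robot, and variables do not carry over. Pictures are saved under pics/ and viewed, and the job is handed in when it is done.

Besides the shell and the picture viewer there is one more tool, called after "Request:" by a JSON object that holds its "method" and its "body", one argument or row to a line. send_rows: Moves the arm, as the interface text tells. Its arguments: {"type":"object","properties":{"series":{"type":"array"},"force":{"type":"number"}},"required":["series"]}

```bash
mkdir -p pics; ls; cat > h.py <<'E'
import numpy as np, cv2
from plant import r, vision, order, nets
from scipy.spatial.transform import Rotation as R
def ray(cam,u,v,z,P=None):
    P=P or vision.camera_params(cam)
    K=np.array(P["intrinsics"]);T=np.array(P["extrinsics"])
    d=T[:3,:3].T@np.linalg.solve(K,[u,v,1]);c=-T[:3,:3].T@T[:3,3]
    return c+d*(z-c[2])/d[2]
def proj(cam,X,P=None):
    P=P or vision.camera_params(cam)
    K=np.array(P["intrinsics"]);T=np.array(P["extrinsics"])
    X=np.atleast_2d(X);p=(K@(T[:3,:3]@X.T+T[:3,3:4])).T
    return p[:,:2]/p[:,2:]
E
python3 - <<'E'
from h import *
s=r.get_state();print({k:np.round(v,3) for k,v in s.items()})
for c in ["scene","top"]:
    cv2.imwrite(f"pics/{c}0.png",vision.snapshot(c))
    for l in ["door_pull","pull_grip","bracket","tape_roll","thread_cone","screwdriver"]:
        for d in nets.boxes_of(c,l): print(c,l,round(d["score"],2),np.round(np.array(d["location"])*[480,640]))
    if c=="scene": print(vision.camera_params(c))
E
```

```text
pics
{'clock': np.float64(0.0), 'q': array([ 1.228,  0.69 , -0.195,  1.566,  0.157,  0.902, -0.215]), 'qd': array([-0.   ,  0.001,  0.   , -0.001, -0.   , -0.   ,  0.   ]), 'joint_torque': array([ 0.0000e+00, -5.2755e+01, -1.2670e+00, -1.5342e+01, -5.3000e-02,
        6.0000e-03,  0.0000e+00]), 'tool_pos': array([ 0.23 , -0.581,  0.249]), 'eef_rot': array([ 0.827, -0.562, -0.001, -0.   ]), 'contact_force': array([ 0.096,  0.322, -0.772]), 'moment': array([ 0.054, -0.01 ,  0.005]), 'opening': np.float64(1.002)}
scene door_pull 0.61 [223. 460.]
scene door_pull 0.57 [266. 441.]
scene door_pull 0.56 [308. 406.]
scene pull_grip 0.95 [224. 458.]
scene pull_grip 0.93 [268. 443.]
scene pull_grip 0.22 [269. 239.]
scene bracket 0.79 [265. 233.]
scene tape_roll 0.69 [329. 326.]
scene thread_cone 0.73 [199. 159.]
scene screwdriver 0.62 [294. 513.]
scene screwdriver 0.43 [200. 160.]
scene screwdriver 0.33 [266. 443.]
{'intrinsics': array([[476.12000991,   0.        , 320.44213111],
       [  0.        , 476.12000991, 237.03581595],
       [  0.        ,   0.        ,   1.        ]]), 'extrinsics': array([[-0.39310508,  0.9192852 , -0.01957353,  0.21863659],
       [ 0.5967707 ,  0.23888093, -0.76602913, -0.27005753],
       [-0.6995235 , -0.31281085, -0.64250778,  1.4218102 ],
       [ 0.        ,  0.        ,  0.        ,  1.        ]])}
top door_pull 0.8 [353. 215.]
top door_pull 0.62 [220. 242.]
top door_pull 0.58 [286. 218.]
top pull_grip 0.85 [285. 223.]
top pull_grip 0.77 [354. 216.]
top pull_grip 0.68 [221. 241.]
top bracket 0.87 [219. 404.]
top tape_roll 0.86 [151. 292.]
top thread_cone 0.71 [265. 529.]
top screwdriver 0.58 [268. 158.]
top screwdriver 0.35 [217. 404.]
```

View pics/scene0.png

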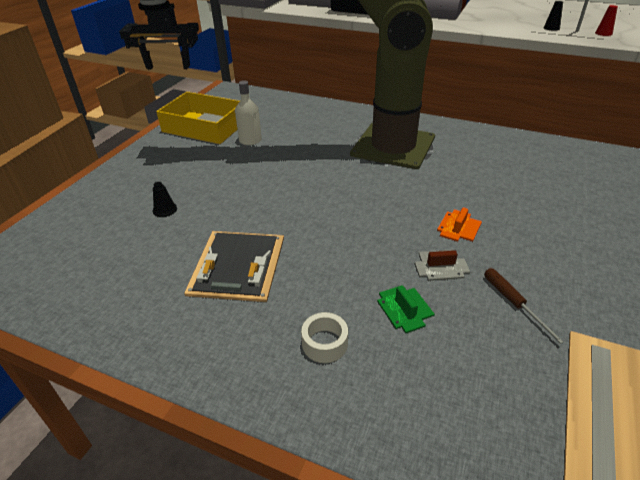

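View pics/top0.png

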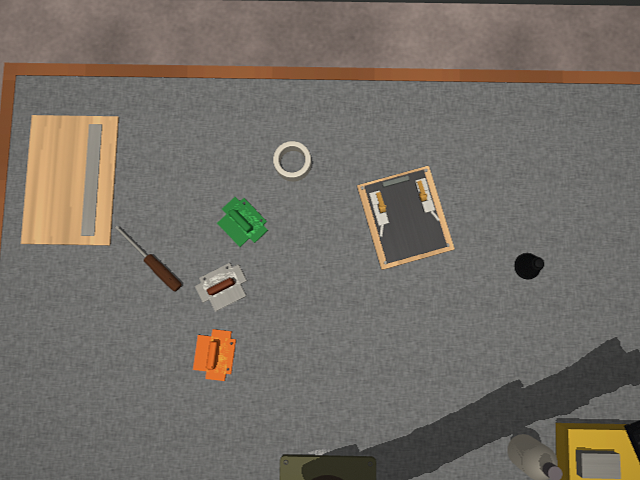

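The top view shows three look-alikes as (col,row): green (242,221), orange (215,354), and steel plate with brown bar (221,286). I choose the third and check it in a close crop. The bracket is at (405,218), with its end stop toward the top of the picture.

```bash
python3 - <<'E'
from h import *
im=cv2.imread("pics/top0.png")
a=cv2.resize(im[250:325,180:260],(400,375),interpolation=cv2.INTER_CUBIC)
b=cv2.resize(im[160:275,350:460],(380,397),interpolation=cv2.INTER_CUBIC)
c=np.zeros((400,790,3),np.uint8);c[:375,:400]=a;c[:397,405:785]=b
cv2.imwrite("pics/crop0.png",c)
P=vision.camera_params("top");print(P)
print(ray("top",221,286,.02),ray("top",404,219,.014))
E
```

```text
{'intrinsics': array([[574.29488177,   0.        , 331.95344589],
       [  0.        , 574.29488177, 243.61463176],
       [  0.        ,   0.        ,   1.        ]]), 'extrinsics': array([[ 0.01749971, -0.99983226, -0.00540549, -0.01175297],
       [-0.99228338, -0.01670335, -0.12286044,  0.55537371],
       [ 0.12274954,  0.0075138 , -0.99240924,  1.22549387],
       [ 0.        ,  0.        ,  0.        ,  1.        ]])}
[0.45916972 0.24038287 0.02      ] [ 0.61624144 -0.16240628  0.014     ]
```

View pics/crop0.png

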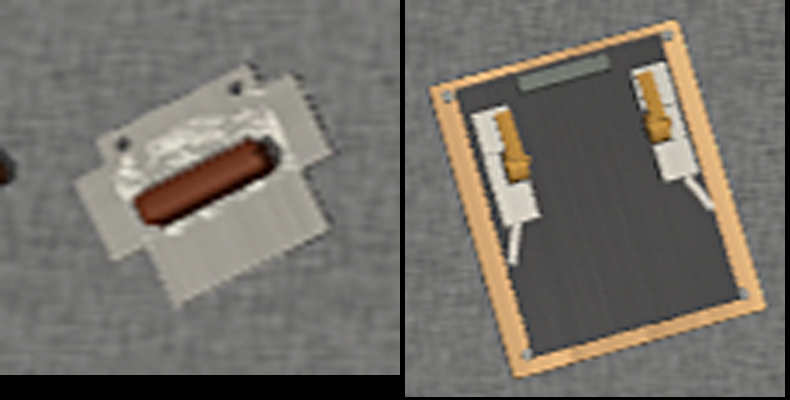

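```bash
cat >> h.py <<'E'
def pose():
    s=r.get_state();return np.array(s["tool_pos"]),R.from_quat(s["eef_rot"])
def delta(target,yaw):
    p,q=pose();x=q.as_matrix()[:,0];y0=np.degrees(np.arctan2(x[1],x[0]))
    d=q.inv().apply(np.array(target)-p)*100
    return np.round(d,2),round((-(yaw-y0)+180)%360-180,2),round(y0,2)
E
python3 - <<'E'
from h import *
p,q=pose();P=vision.camera_params("wrist");T=np.array(P["extrinsics"]);c=-T[:3,:3].T@T[:3,3]
print(P["intrinsics"]);print("cam in tool",q.inv().apply(c-p),(q.inv().as_matrix()@T[:3,:3].T).round(3))
print(delta([0.5,-0.16,0.30],17))
E
```

```text
[[424.11205714   0.         312.15148662]
 [  0.         424.11205714 239.02553229]
 [  0.           0.           1.        ]]
cam in tool [ 0.00080335 -0.0761387  -0.13519353] [[ 1.     0.001  0.001]
 [-0.002  0.956  0.295]
 [-0.001 -0.295  0.956]]
(array([-29.22, -40.6 ,  -5.02]), np.float64(-85.41), np.float64(-68.41))
```

```bash
python3 - <<'E'
from h import *
print(delta([0.6,-0.14,0.2],17))
E
```

```text
(array([-27.41, -50.64,   4.98]), np.float64(-85.41), np.float64(-68.41))
```

Request:
{"method": "send_rows", "body": {
  "series": [
    {"delta_pos": [-14,-25,2],"turn": -45,"jaw": 0},
    {"delta_pos": [-14,-25,2],"turn": -45,"jaw": 0},
    {"delta_pos": [-14,-25,2],"turn": -45,"jaw": 0},
    {"delta_pos": [-14,-25,2],"turn": -45,"jaw": 0},
    {"delta_pos": [-14,-25,2],"turn": -45,"jaw": 0},
    {"delta_pos": [-14,-25,2],"turn": -45,"jaw": 0},
    {"delta_pos": [-14,-25,2],"turn": -45,"jaw": 0},
    {"delta_pos": [-27.4,-50.6,5],"turn": -85.4,"jaw": 0}
  ]
}}

```text
clock: 1.37
tool_pos: [0.4386, -0.3267, 0.2258]
eef_rot: [0.99, -0.141, 0.0, 0.001]
contact_force: [0.6, -1.5, -0.4]
opening: 0.997
```

```bash
python3 - <<'E'
from h import *
print(r.get_state()["clock"],pose()[0],delta([0.6,-0.14,0.2],17))
E
```

```text
1.3667 [ 0.43861122 -0.32671601  0.22577377] (array([ 10.31, -22.43,   2.56]), np.float64(-33.15), np.float64(-16.15))
```

Request:
{"method": "send_rows", "body": {
  "series": [
    {"delta_pos": [10,-22.5,2.5],"turn": -33,"jaw": 0.3},
    {"delta_pos": [10,-22.5,2.5],"turn": -33,"jaw": 0.3},
    {"delta_pos": [10,-22.5,2.5],"turn": -33,"jaw": 0.3},
    {"delta_pos": [10,-22.5,2.5],"turn": -33,"jaw": 0.3},
    {"delta_pos": [10,-22.5,2.5],"turn": -33,"jaw": 0.3},
    {"delta_pos": [10,-22.5,2.5],"turn": -33,"jaw": 0.3},
    {"delta_pos": [10,-22.5,2.5],"turn": -33,"jaw": 0.3},
    {"delta_pos": [10,-22.5,2.5],"turn": -33,"jaw": 0.3}
  ]
}}

```text
clock: 2.03
tool_pos: [0.5983, -0.1362, 0.2003]
eef_rot: [0.989, 0.148, 0.001, -0.001]
contact_force: [-0.9, -2.1, -0.9]
opening: 0.702
```

```bash
python3 - <<'E'
from h import *
import pickle
s=r.get_state();print(s["clock"],pose()[0],abs(s["qd"]).max(),delta([0.6,-0.14,0.2],17))
P=vision.camera_params("wrist");pickle.dump(P,open("w1.pkl","wb"))
cv2.imwrite("pics/w1.png",vision.snapshot("wrist"))
E
```

```text
2.0333 [ 0.59832869 -0.13623398  0.20025209] 0.061695610731906624 (array([0.05, 0.41, 0.02]), np.float64(0.03), np.float64(17.03))
```

View pics/w1.png

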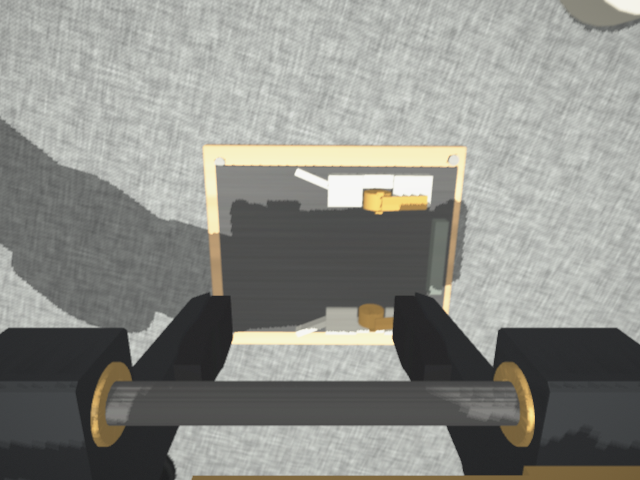

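Request:
{"method": "send_rows", "body": {
  "series": [
    {"delta_pos": [-1,7.0,2],"turn": 0,"jaw": 0.3},
    {"delta_pos": [-1,7.0,2],"turn": 0,"jaw": 0.3},
    {"delta_pos": [-1,7.0,2],"turn": 0,"jaw": 0.3},
    {"delta_pos": [-1,7.0,2],"turn": 0,"jaw": 0.3},
    {"delta_pos": [-1,7.0,2],"turn": 0,"jaw": 0.3}
  ]
}}

```text
clock: 2.5
tool_pos: [0.6065, -0.2108, 0.1805]
eef_rot: [0.99, 0.144, -0.0, 0.0]
contact_force: [0.3, 0.7, -0.4]
opening: 0.703
```

```bash
python3 - <<'E'
from h import *
import pickle
s=r.get_state();print(s["clock"],pose()[0],abs(s["qd"]).max())
P=vision.camera_params("wrist");pickle.dump(P,open("w2.pkl","wb"))
im=vision.snapshot("wrist");cv2.imwrite("pics/w2.png",im)
im=cv2.convertScaleAbs(im,alpha=1.5,beta=10)
cv2.imwrite("pics/w2c.png",cv2.resize(im[60:330,170:490],(800,675),interpolation=cv2.INTER_CUBIC)[:600])
E
```

```text
2.5 [ 0.60654631 -0.21078145  0.18045012] 0.030140093102651106
```

View pics/w2.png

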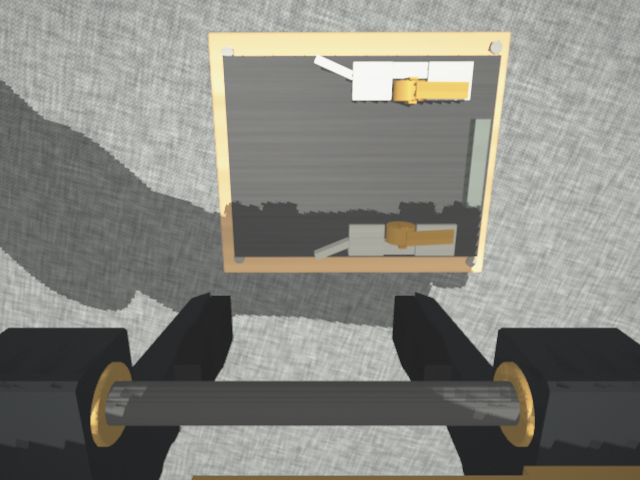

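View pics/w2c.png

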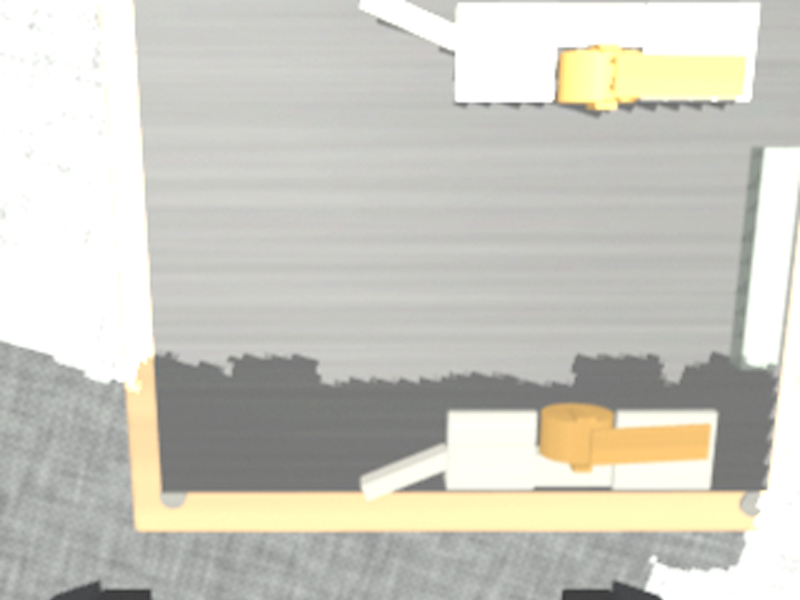

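```bash
python3 - <<'E'
from h import *
im=cv2.imread("pics/w2.png")
def up(x0,y0,w,h,n,s=5):
    c=cv2.resize(im[y0:y0+h,x0:x0+w],(w*s,h*s),interpolation=cv2.INTER_CUBIC)
    for i in range(0,w,10): cv2.putText(c,str(x0+i),(i*s,8),0,.3,(0,0,255));cv2.line(c,(i*s,9),(i*s,13),(0,0,255))
    for i in range(0,h,10): cv2.putText(c,str(y0+i),(0,i*s+3),0,.3,(0,255,0));cv2.line(c,(20,i*s),(25,i*s),(0,255,0))
    cv2.imwrite(n,c)
up(345,50,160,75,"pics/ca.png");up(345,200,160,80,"pics/cb.png")
E
```

```text
(no output)
```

View pics/ca.png

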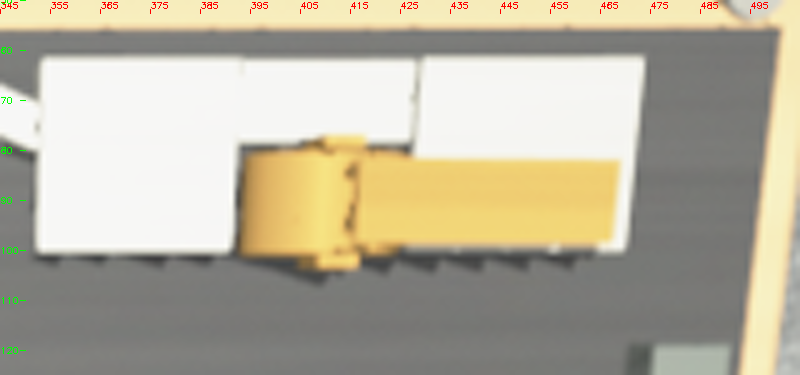

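View pics/cb.png

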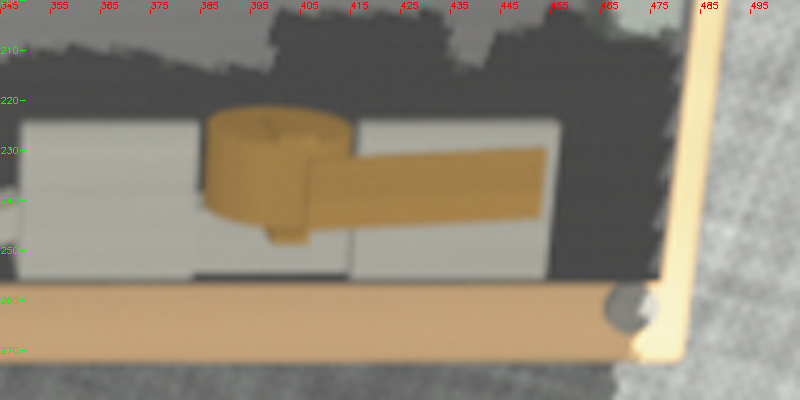

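```bash
cat > fitb.py <<'E'
from h import *
import pickle
from scipy.optimize import least_squares
P=pickle.load(open("w2.pkl","rb"))
M=np.array([[-40,42,26],[36,42,26],[-40,-42,26],[36,-42,26],[42,None or 0,24]],float)[:4]/1000
px=np.array([[352.3,100.3],[470,100.3],[349.3,224.2],[457,224.2]])
def W(p,M):
    c,s=np.cos(p[2]),np.sin(p[2]);return np.c_[p[0]+c*M[:,0]-s*M[:,1],p[1]+s*M[:,0]+c*M[:,1],M[:,2]]
f=lambda p:(proj("wrist",W(p,M),P)-px).ravel()
o=least_squares(f,[.62,-.16,.3]);print(o.x,np.degrees(o.x[2]),f(o.x).round(1))
B=o.x
print("px stop face top/bot y=0", proj("wrist",W(B,np.array([[42,0,24],[42,0,14],[-125,42,14],[-125,-42,14],[-40,0,14],[36,0,14]])/1000),P).round(1))
# invert other pixels
def inv(u,v,z):
    X=ray("wrist",u,v,z/1000,P)-np.r_[B[:2],0];c,s=np.cos(B[2]),np.sin(B[2]);return np.round([1000*(c*X[0]+s*X[1]),1000*(-s*X[0]+c*X[1])],1)
for n,a in dict(outUL=(353,61.3,26),outUR=(474,61.3,26),outLL=(349,255.5,26),outLR=(454.5,255.5,26),stopt=(475.5,119,24),stopb=(470,119,14),deckL1=(224,60,14),deckL2=(234.8,256,14),bdL1=(209,33,10),bdR1=(510,33,10),bdL2=(224.5,272,10),bdR2=(481,272,10)).items(): print(n,inv(*a))
# top camera check
B2=[]
for u,v in [(358.5,184.5),(429.5,166.5),(453.5,249),(382.5,269)]:
    X=ray("top",u,v,.010);B2.append(X);c,s=np.cos(B[2]),np.sin(B[2]);d=X[:2]-B[:2];print("top corner",np.round([1000*(c*d[0]+s*d[1]),1000*(-s*d[0]+c*d[1])],1))
E
python3 fitb.py
```

```text
[ 0.6590621  -0.15491315  0.2924068 ] 16.753675789715565 [ 0.3 -0.4 -0.3 -0.5  0.1  0.6 -0.2  0.5]
px stop face top/bot y=0 [[470.8 164.5]
 [465.7 162.7]
 [225.3 100.3]
 [232.3 220.6]
 [349.5 162.8]
 [457.2 162.7]]
outUL [-40.4  65.2]
outUR [36.2 65.1]
outLL [-39.7 -65. ]
outLR [ 36.6 -65.1]
stopt [41.8 29.9]
stopb [41.8 29.7]
deckL1 [-124.3   67.3]
deckL2 [-124.7  -69.6]
bdL1 [-133.9   84.1]
bdR1 [63.5 83.9]
bdL2 [-134.2  -84.1]
bdR2 [ 64.1 -84.3]
top corner [61.2 80.9]
top corner [ 57.4 -85.8]
top corner [-137.7  -82.3]
top corner [-137.5   82.7]
```

```bash
python3 - <<'E'
from h import *
print(delta([0.485,0.18,0.18],25))
E
```

```text
(array([ -0.48, -40.82,   0.09]), np.float64(-8.28), np.float64(16.72))
```

Request:
{"method": "send_rows", "body": {
  "series": [
    {"delta_pos": [-0.5,-20,0],"turn": -8.3,"jaw": 0.3},
    {"delta_pos": [-0.5,-40.8,0],"turn": -8.3,"jaw": 0.3},
    {"delta_pos": [-0.5,-40.8,0],"turn": -8.3,"jaw": 0.3},
    {"delta_pos": [-0.5,-40.8,0],"turn": -8.3,"jaw": 0.3},
    {"delta_pos": [-0.5,-40.8,0],"turn": -8.3,"jaw": 0.3},
    {"delta_pos": [-0.5,-40.8,0],"turn": -8.3,"jaw": 0.3},
    {"delta_pos": [-0.5,-40.8,0],"turn": -8.3,"jaw": 0.3},
    {"delta_pos": [-0.5,-40.8,0],"turn": -8.3,"jaw": 0.3}
  ]
}}

```text
clock: 3.22
tool_pos: [0.5061, 0.111, 0.1812]
eef_rot: [0.976, 0.218, 0.0, -0.0]
contact_force: [0.5, 0.6, 0.2]
opening: 0.698
```

```bash
python3 - <<'E'
from h import *
print(delta([0.485,0.18,0.18],25))
E
```

```text
(array([ 1.02, -7.14,  0.12]), np.float64(0.14), np.float64(25.14))
```

Request:
{"method": "send_rows", "body": {
  "series": [
    {"delta_pos": [1,-6,0],"turn": 0,"jaw": 0.3},
    {"delta_pos": [1,-6,0],"turn": 0,"jaw": 0.3},
    {"delta_pos": [1,-6,0],"turn": 0,"jaw": 0.3},
    {"delta_pos": [1,-6,0],"turn": 0,"jaw": 0.3},
    {"delta_pos": [1,-6,0],"turn": 0,"jaw": 0.3},
    {"delta_pos": [1,-6,0],"turn": 0,"jaw": 0.3}
  ]
}}

```text
clock: 3.72
tool_pos: [0.4914, 0.1653, 0.1805]
eef_rot: [0.976, 0.216, -0.0, 0.001]
contact_force: [-0.5, -0.6, -0.3]
opening: 0.699
```

```bash
python3 - <<'E'
from h import *
import pickle
s=r.get_state();print(s["clock"],pose()[0],abs(s["qd"]).max())
P=vision.camera_params("wrist");pickle.dump(P,open("w3.pkl","wb"))
im=vision.snapshot("wrist");cv2.imwrite("pics/w3.png",im)
E
```

```text
3.7167 [0.49143948 0.16527202 0.18045308] 0.00899495346201961
```

View pics/w3.png

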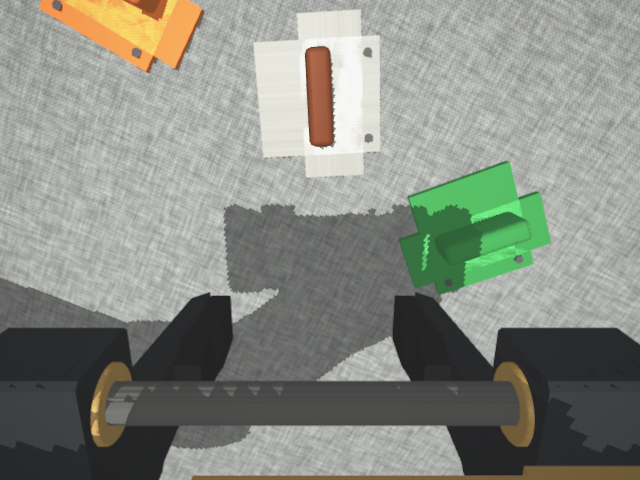

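```bash
python3 - <<'E'
from h import *
im=cv2.imread("pics/w3.png")
x0,y0,w,h,s=245,0,145,185,4
im=cv2.convertScaleAbs(im,alpha=0.85)
c=cv2.resize(im[y0:y0+h,x0:x0+w],(w*s,h*s),interpolation=cv2.INTER_CUBIC)
for i in range(0,w,10): cv2.putText(c,str(x0+i),(i*s,8),0,.3,(0,0,255));cv2.line(c,(i*s,9),(i*s,13),(0,0,255))
for i in range(0,h,10): cv2.putText(c,str(y0+i),(0,i*s+3),0,.3,(0,255,0));cv2.line(c,(20,i*s),(25,i*s),(0,255,0))
cv2.imwrite("pics/cc.png",c)
E
```

```text
(no output)
```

View pics/cc.png

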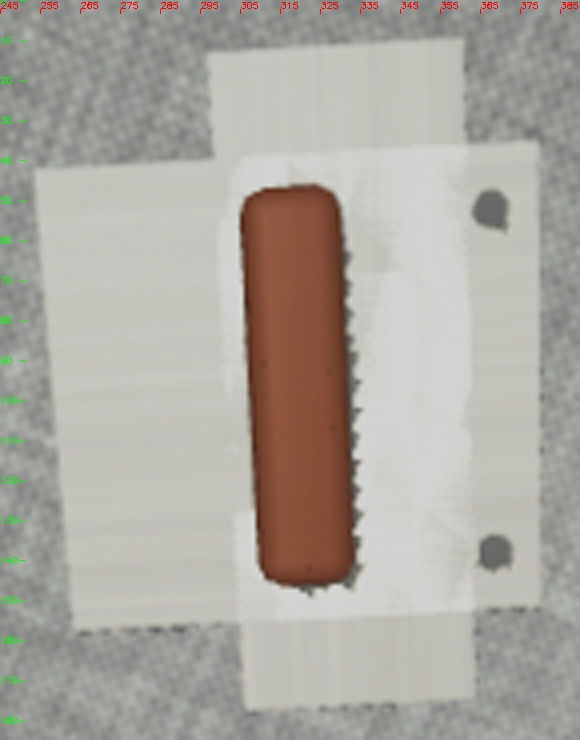

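```bash
cat > fitp.py <<'E'
from fitb import *
P3=pickle.load(open("w3.pkl","rb"))
M=np.array([[-42,38,6],[42,38,6],[42,-38,6],[-42,-38,6],[-12,54,6],[30,54,6],[-12,-54,6],[30,-54,6]])/1000
px=np.array([[253.8,42.5],[379.8,35.5],[379.8,151.8],[263.8,157.8],[296.8,13.3],[361,9.5],[306.5,177.5],[363.5,174.3]])
f=lambda p:(proj("wrist",W(p,M),P3)-px).ravel()
o=least_squares(f,[.46,.24,.4]);print("PULL",o.x,np.degrees(o.x[2]),f(o.x).round(1))
bx=np.array([[-8,30,38],[8,30,38],[8,-30,38],[-8,-30,38]])/1000
print((proj("wrist",W(o.x,bx),P3)-[245,0])*4)
p=o.x
print(delta([p[0],p[1],0.06],np.degrees(p[2])),delta([p[0],p[1],0.019],np.degrees(p[2])))
E
python3 fitp.py | sed -n '/PULL/,$p'
```

```text
PULL [0.46152416 0.24075585 0.48855677] 27.992241076574807 [-0.1  0.1 -0.2 -0.1  0.3 -0.4 -0.3 -0.2  0.2  0.1  0.1  0.2 -0.2  0.
  0.2  0.2]
[[237.42800521 184.8233938 ]
 [343.93910773 178.76531203]
 [358.48899839 586.14249382]
 [258.92331046 591.4324625 ]]
(array([ 0.46, -8.13, 12.03]), np.float64(-3.1), np.float64(24.9)) (array([ 0.46, -8.13, 16.13]), np.float64(-3.1), np.float64(24.9))
```

Request:
{"method": "send_rows", "body": {
  "series": [
    {"delta_pos": [0.45,-8.1,8],"turn": -3.1,"jaw": 0.3},
    {"delta_pos": [0.45,-8.1,8],"turn": -3.1,"jaw": 0.3},
    {"delta_pos": [0.45,-8.1,11],"turn": -3.1,"jaw": 0.3},
    {"delta_pos": [0.45,-8.1,11],"turn": -3.1,"jaw": 0.3},
    {"delta_pos": [0.45,-8.1,11],"turn": -3.1,"jaw": 0.3},
    {"delta_pos": [0.45,-8.1,11],"turn": -3.1,"jaw": 0.3},
    {"delta_pos": [0.45,-8.1,11],"turn": -3.1,"jaw": 0.3}
  ]
}}

```text
clock: 4.35
tool_pos: [0.4622, 0.241, 0.0713]
eef_rot: [0.97, 0.242, 0.001, 0.0]
contact_force: [-0.5, 0.5, -0.1]
opening: 0.7
```

```bash
python3 - <<'E'
from h import *
s=r.get_state();print(s["clock"],pose()[0],abs(s["qd"]).max(),s["contact_force"])
print(delta([0.4615,0.2408,0.020],28))
im=vision.snapshot("wrist");cv2.imwrite("pics/w4.png",im)
E
```

```text
4.35 [0.46221207 0.24101357 0.07128576] 0.016494962951680254 [-0.45109478  0.48002519 -0.0748107 ]
(array([-0.08, -0.02,  5.13]), np.float64(0.0), np.float64(28.0))
```

View pics/w4.png

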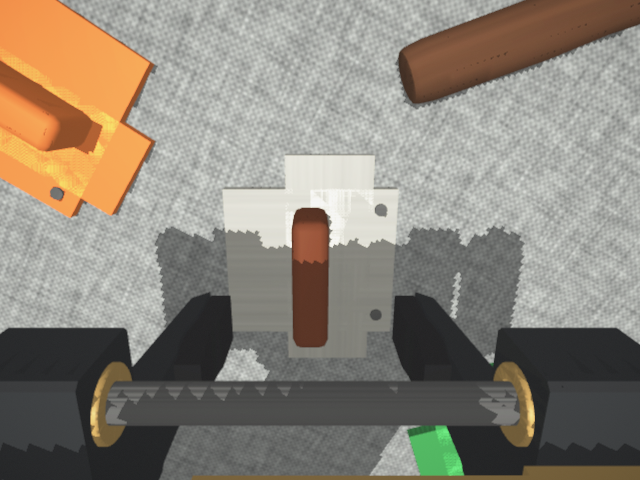

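Request:
{"method": "send_rows", "body": {
  "series": [
    {"delta_pos": [-0.08,0,3],"turn": 0,"jaw": 0.3},
    {"delta_pos": [-0.08,0,5.1],"turn": 0,"jaw": 0.3},
    {"delta_pos": [-0.08,0,5.1],"turn": 0,"jaw": 0.3},
    {"delta_pos": [-0.08,0,5.1],"turn": 0,"jaw": 0.3},
    {"delta_pos": [-0.08,0,5.1],"turn": 0,"jaw": 0.3}
  ]
}}

```text
clock: 4.82
tool_pos: [0.461, 0.2417, 0.0208]
eef_rot: [0.97, 0.243, 0.001, -0.0]
contact_force: [0.1, -1.1, 0.2]
opening: 0.703
```

Request:
{"method": "send_rows", "body": {
  "series": [
    {"delta_pos": [0,0,0],"turn": 0,"jaw": 1},
    {"delta_pos": [0,0,0],"turn": 0,"jaw": 1},
    {"delta_pos": [0,0,0],"turn": 0,"jaw": 1},
    {"delta_pos": [0,0,0],"turn": 0,"jaw": 1},
    {"delta_pos": [0,0,0],"turn": 0,"jaw": 1},
    {"delta_pos": [0,0,0],"turn": 0,"jaw": 1},
    {"delta_pos": [0,0,0],"turn": 0,"jaw": 1},
    {"delta_pos": [0,0,0],"turn": 0,"jaw": 1}
  ],
  "force": 40
}}

```text
clock: 5.48
tool_pos: [0.4603, 0.242, 0.0194]
eef_rot: [0.97, 0.243, 0.0, -0.0]
contact_force: [-0.7, -0.2, 0.6]
opening: 0.178
```

```bash
python3 - <<'E'
from h import *
s=r.get_state();print(s["clock"],pose()[0],delta([.46,.24,.02],28)[2],abs(s["qd"]).max(),s["contact_force"],s["opening"]*88)
E
```

```text
5.4833 [0.46030391 0.24203833 0.01939439] 28.15 0.001111996251624369 [-0.65008399 -0.15445382  0.6412428 ] 15.663341365313428
```

Request:
{"method": "send_rows", "body": {
  "series": [
    {"delta_pos": [0,0,-3],"turn": 0,"jaw": 1},
    {"delta_pos": [0,0,-7],"turn": 0,"jaw": 1},
    {"delta_pos": [0,0,-12],"turn": 0,"jaw": 1},
    {"delta_pos": [0,0,-12],"turn": 0,"jaw": 1},
    {"delta_pos": [0,0,-12],"turn": 0,"jaw": 1},
    {"delta_pos": [0,0,-12],"turn": 0,"jaw": 1}
  ]
}}

```text
clock: 5.98
tool_pos: [0.46, 0.2412, 0.1388]
eef_rot: [0.97, 0.243, -0.0, 0.0]
contact_force: [-0.2, -0.1, -3.4]
opening: 0.176
```

```bash
python3 - <<'E'
from h import *
import pickle
s=r.get_state();print(s["clock"],pose()[0],s["contact_force"],s["moment"])
P=vision.camera_params("wrist");pickle.dump((P,s),open("w5.pkl","wb"))
im=vision.snapshot("wrist");cv2.imwrite("pics/w5.png",im)
print(delta([0.5825,-0.178,0.12],16.75))
E
```

```text
5.9833 [0.45997092 0.24122333 0.13876712] [-0.1530456  -0.13921059 -3.3509561 ] [-0.07941836 -0.07489476  0.00645789]
(array([-8.89, 42.74,  1.86]), np.float64(11.39), np.float64(28.14))
```

View pics/w5.png

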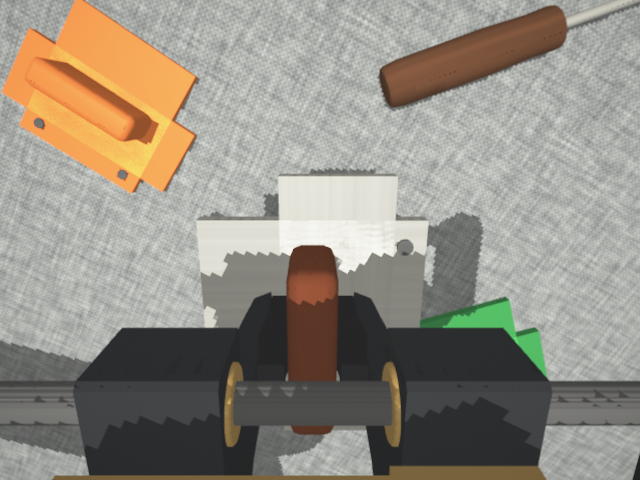

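```bash
cat > fith.py <<'E'
from h import *
import pickle
from scipy.optimize import least_squares
P,s=pickle.load(open("w5.pkl","rb"))
q=R.from_quat(s["eef_rot"]);t=np.array(s["tool_pos"])
M=np.array([[-12,54],[30,54],[-42,38],[42,38]])/1000
px=np.array([[278.5,176],[397,176],[197,220.5],[428.5,220.5]])
def f(p,full=False):
    c,sn=np.cos(p[2]),np.sin(p[2])
    # tool frame: pull x->tool x, pull y-> -tool y
    X=np.c_[p[0]+c*M[:,0]-sn*M[:,1], -(p[1]+sn*M[:,0]+c*M[:,1]), np.full(4,p[3] if len(p)>3 else .0134)]
    return (proj("wrist",t+q.apply(X),P)-px).ravel()
for p0 in ([0,0,0],[0,0,0,.0134]):
    o=least_squares(f,p0);print(o.x*1000,np.degrees(o.x[2]),f(o.x).round(1))
E
python3 fith.py
```

```text
[ 0.04264216 -1.42404961  2.62458486] 0.15037763552431002 [-0.3  0.2  0.9  0.1 -0.6  0.  -0.  -0.3]
[ 0.06078845 -1.53698242  2.59385042 13.99438239] 0.1486166814884655 [-0.1  0.3  0.6  0.2 -0.1 -0.1 -0.4 -0.4]
```

Request:
{"method": "send_rows", "body": {
  "series": [
    {"delta_pos": [-8.9,42.6,2],"turn": 11.5,"jaw": 1},
    {"delta_pos": [-8.9,42.6,2],"turn": 11.5,"jaw": 1},
    {"delta_pos": [-8.9,42.6,2],"turn": 11.5,"jaw": 1},
    {"delta_pos": [-8.9,42.6,2],"turn": 11.5,"jaw": 1},
    {"delta_pos": [-8.9,42.6,2],"turn": 11.5,"jaw": 1},
    {"delta_pos": [-8.9,42.6,2],"turn": 11.5,"jaw": 1},
    {"delta_pos": [-8.9,42.6,2],"turn": 11.5,"jaw": 1},
    {"delta_pos": [-8.9,42.6,2],"turn": 11.5,"jaw": 1}
  ]
}}

```text
clock: 6.7
tool_pos: [0.5525, -0.0796, 0.1213]
eef_rot: [0.989, 0.145, -0.002, -0.0]
contact_force: [1.7, 0.3, -2.7]
opening: 0.178
```

```bash
python3 - <<'E'
from h import *
print(delta([0.5821,-0.1766,0.09],16.6))
E
```

```text
(array([ 0.07, 10.14,  3.12]), np.float64(0.08), np.float64(16.68))
```

Request:
{"method": "send_rows", "body": {
  "series": [
    {"delta_pos": [0,8.5,2],"turn": 0,"jaw": 1},
    {"delta_pos": [0,8.5,2],"turn": 0,"jaw": 1},
    {"delta_pos": [0,8.5,2],"turn": 0,"jaw": 1},
    {"delta_pos": [0,8.5,2],"turn": 0,"jaw": 1},
    {"delta_pos": [0,8.5,2],"turn": 0,"jaw": 1},
    {"delta_pos": [0,8.5,2],"turn": 0,"jaw": 1}
  ]
}}

```text
clock: 7.2
tool_pos: [0.5774, -0.1566, 0.1028]
eef_rot: [0.989, 0.146, -0.001, -0.001]
contact_force: [-0.3, 0.0, -3.2]
opening: 0.181
```

```bash
python3 - <<'E'
from h import *
s=r.get_state();print(s["clock"],pose()[0],abs(s["qd"]).max(),s["contact_force"])
print(delta([0.5821,-0.1766,0.06],16.6))
E
```

```text
7.2 [ 0.57744415 -0.15658752  0.10284584] 0.020379990202143237 [-0.33314918  0.04519619 -3.24771618]
(array([-0.13,  2.06,  4.28]), np.float64(0.22), np.float64(16.82))
```

Request:
{"method": "send_rows", "body": {
  "series": [
    {"delta_pos": [-0.1,2.1,1.5],"turn": 0.2,"jaw": 1},
    {"delta_pos": [-0.1,2.1,4.3],"turn": 0.2,"jaw": 1},
    {"delta_pos": [-0.1,2.1,4.3],"turn": 0.2,"jaw": 1},
    {"delta_pos": [-0.1,2.1,4.3],"turn": 0.2,"jaw": 1},
    {"delta_pos": [-0.1,2.1,4.3],"turn": 0.2,"jaw": 1},
    {"delta_pos": [-0.1,2.1,4.3],"turn": 0.2,"jaw": 1}
  ]
}}

```text
clock: 7.7
tool_pos: [0.5845, -0.1778, 0.0625]
eef_rot: [0.99, 0.144, 0.001, -0.0]
contact_force: [-0.5, -0.1, -2.6]
opening: 0.179
```

```bash
python3 - <<'E'
from h import *
import pickle
s=r.get_state();print(s["clock"],pose()[0],abs(s["qd"]).max(),s["contact_force"],s["moment"])
P=vision.camera_params("wrist");pickle.dump((P,s),open("w6.pkl","wb"))
im=vision.snapshot("wrist");cv2.imwrite("pics/w6.png",im)
print(delta([0.5821,-0.1766,0.035],16.6))
E
```

```text
7.7 [ 0.58445086 -0.17776318  0.06253108] 0.009420203842188092 [-0.48240761 -0.13164936 -2.59653944] [ 0.00498493 -0.11144703  0.02555776]
(array([-0.18, -0.22,  2.76]), np.float64(-0.05), np.float64(16.55))
```

View pics/w6.png

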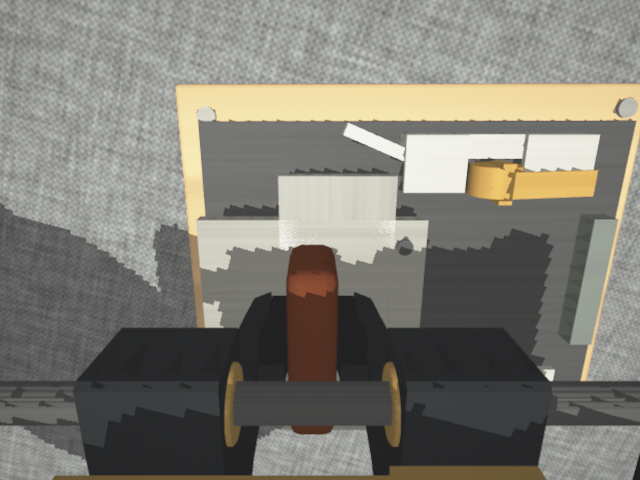

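```bash
python3 - <<'E'
import io,contextlib
with contextlib.redirect_stdout(io.StringIO()):
    from fitb import *
P,s=pickle.load(open("w6.pkl","rb"))
M=np.array([[-40,42,26],[-40,65,26],[36,65,26],[64.5,84.5,10],[-134.5,84.5,10]])/1000
px=np.array([[403,192],[404.5,134],[600,134.5],[640,85],[177,85]])
print((proj("wrist",W(B,M),P)-px).round(1))
for k in (3,):
    f=lambda p:(proj("wrist",W(p,M[:k]),P)-px[:k]).ravel()
    o=least_squares(f,B);print(o.x,B,np.degrees(o.x[2]),f(o.x).round(1))
im=cv2.imread("pics/w6.png");c=cv2.resize(im[110:210,340:620],(784,280),interpolation=cv2.INTER_CUBIC);cv2.imwrite("pics/cd.png",c)
E
```

```text
[[ 1.4  0.2]
 [ 3.5  0.6]
 [ 0.6 -0.3]
 [13.1 -1.2]
 [-1.4 -0.6]]
[ 0.65827916 -0.1550649   0.29147177] [ 0.6590621  -0.15491315  0.2924068 ] 16.700102431178685 [-0.5 -0.1  1.7  0.3 -1.2 -0.4]
```

View pics/cd.png

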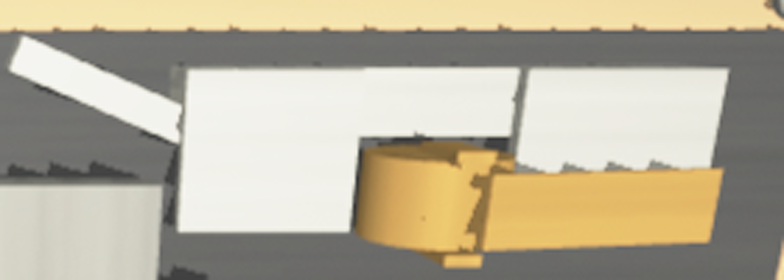

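Request:
{"method": "send_rows", "body": {
  "series": [
    {"delta_pos": [-0.2,-0.2,0.5],"turn": 0,"jaw": 1},
    {"delta_pos": [-0.2,-0.2,1.2],"turn": 0,"jaw": 1},
    {"delta_pos": [-0.2,-0.2,2.2],"turn": 0,"jaw": 1},
    {"delta_pos": [-0.2,-0.2,2.4],"turn": 0,"jaw": 1},
    {"delta_pos": [-0.2,-0.2,2.4],"turn": 0,"jaw": 1},
    {"delta_pos": [-0.2,-0.2,2.4],"turn": 0,"jaw": 1}
  ]
}}

```text
clock: 8.25
tool_pos: [0.5807, -0.178, 0.0367]
eef_rot: [0.99, 0.143, -0.0, -0.0]
contact_force: [-0.2, -0.5, -3.1]
opening: 0.177
```

```bash
cat > st.py <<'E'
from h import *
s=r.get_state();c,sn=np.cos(np.radians(16.75)),np.sin(np.radians(16.75))
p,q=pose();d=(p[:2]-[.6591,-.1549])*1000;F=s["contact_force"]
rx=R.from_quat(s["eef_rot"]).as_matrix()
print("t",s["clock"],"pull bracket x %.1f y %.1f  tcpz %.2f"%(c*d[0]+sn*d[1],-sn*d[0]+c*d[1]-1.45,p[2]*1000),"F along %.1f across %.1f z %.1f"%(c*F[0]+sn*F[1],-sn*F[0]+c*F[1],F[2]),"M",np.round(s["moment"],2),"tilt",np.round(rx[:2,2],4),"yaw",delta(p,0)[2],"open",s["opening"]*88)
E
python3 st.py
```

```text
t 8.25 pull bracket x -81.7 y -1.0  tcpz 36.65 F along -0.3 across -0.5 z -3.1 M [-0.01 -0.16 -0.05] tilt [-0.0006  0.0001] yaw 16.45 open 15.57597025992064
```

Request:
{"method": "send_rows", "body": {
  "series": [
    {"delta_pos": [0.1,-0.1,0.1],"turn": -0.15,"jaw": 1},
    {"delta_pos": [0.1,-0.1,0.2],"turn": -0.15,"jaw": 1},
    {"delta_pos": [0.1,-0.1,0.3],"turn": -0.15,"jaw": 1},
    {"delta_pos": [0.1,-0.1,0.3],"turn": -0.15,"jaw": 1},
    {"delta_pos": [0.1,-0.1,0.3],"turn": -0.15,"jaw": 1}
  ]
}}

```text
clock: 8.67
tool_pos: [0.5815, -0.1769, 0.0341]
eef_rot: [0.99, 0.144, -0.0, 0.0]
contact_force: [0.0, -0.2, -3.0]
opening: 0.176
```

```bash
python3 st.py
```

```text
t 8.6667 pull bracket x -80.6 y -0.1  tcpz 34.13 F along -0.1 across -0.2 z -3.0 M [-0.02 -0.05  0.  ] tilt [-0.     -0.0001] yaw 16.6 open 15.517106783379708
```

Well in line; lowering the last bit until it touches.

Request:
{"method": "send_rows", "body": {
  "series": [
    {"delta_pos": [0,0,0.05],"turn": 0,"jaw": 1},
    {"delta_pos": [0,0,0.1],"turn": 0,"jaw": 1},
    {"delta_pos": [0,0,0.1],"turn": 0,"jaw": 1},
    {"delta_pos": [0,0,0.1],"turn": 0,"jaw": 1}
  ]
}}

```text
clock: 9.0
tool_pos: [0.5817, -0.1769, 0.0335]
eef_rot: [0.99, 0.144, 0.0, 0.0]
contact_force: [-1.1, 0.7, 0.4]
opening: 0.174
```

```bash
python3 st.py
```

```text
t 9.0 pull bracket x -80.5 y -0.2  tcpz 33.46 F along -0.8 across 1.0 z 0.4 M [-0.02  0.11 -0.01] tilt [ 0.0003 -0.0003] yaw 16.6 open 15.336831448922801
```

Request:
{"method": "send_rows", "body": {
  "series": [
    {"delta_pos": [0.3,0,0],"turn": 0,"jaw": 1},
    {"delta_pos": [0.6,0,0],"turn": 0,"jaw": 1},
    {"delta_pos": [0.9,0,0],"turn": 0,"jaw": 1},
    {"delta_pos": [1.2,0,0],"turn": 0,"jaw": 1},
    {"delta_pos": [1.5,0,0],"turn": 0,"jaw": 1},
    {"delta_pos": [1.5,0,0],"turn": 0,"jaw": 1}
  ]
}}

```text
clock: 9.5
tool_pos: [0.5947, -0.1736, 0.0335]
eef_rot: [0.99, 0.144, -0.002, 0.001]
contact_force: [-4.0, -1.3, 4.1]
opening: 0.179
```

```bash
python3 st.py;  python3 - <<'E'
from h import *
im=vision.snapshot("wrist");cv2.imwrite("pics/w7.png",im)
E
```

```text
t 9.5 pull bracket x -67.1 y -0.8  tcpz 33.46 F along -4.2 across -0.1 z 4.1 M [-0.26  0.76 -0.05] tilt [-0.0029 -0.002 ] yaw 16.56 open 15.793195355817954
```

View pics/w7.png

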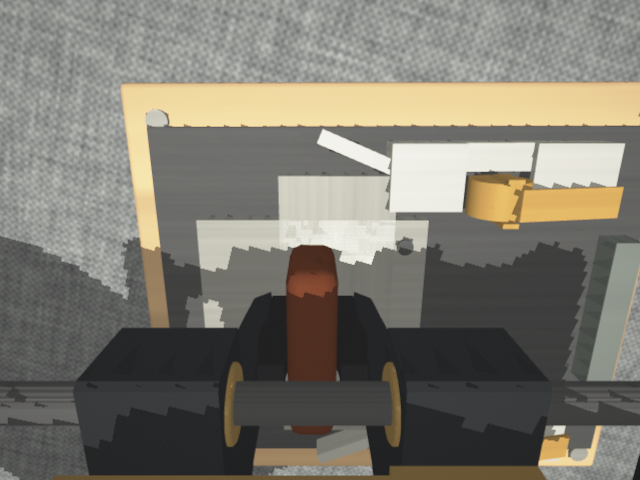

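Request:
{"method": "send_rows", "body": {
  "series": [
    {"delta_pos": [0.2,-0.05,-0.02],"turn": 0,"jaw": 1},
    {"delta_pos": [0.4,-0.05,-0.02],"turn": 0,"jaw": 1},
    {"delta_pos": [0.6,-0.05,-0.02],"turn": 0,"jaw": 1},
    {"delta_pos": [0.8,-0.05,-0.02],"turn": 0,"jaw": 1},
    {"delta_pos": [1.0,-0.05,-0.02],"turn": 0,"jaw": 1},
    {"delta_pos": [1.0,-0.05,-0.02],"turn": 0,"jaw": 1}
  ]
}}

```text
clock: 10.05
tool_pos: [0.6053, -0.1695, 0.0335]
eef_rot: [0.99, 0.144, -0.0, 0.0]
contact_force: [-3.7, -1.5, 3.8]
opening: 0.174
```

```bash
python3 st.py
```

```text
t 10.05 pull bracket x -55.7 y 0.0  tcpz 33.46 F along -4.0 across -0.4 z 3.8 M [-0.37  0.64  0.01] tilt [-0.0005 -0.0007] yaw 16.59 open 15.320043278646626
```

Request:
{"method": "send_rows", "body": {
  "series": [
    {"delta_pos": [0.2,0,-0.02],"turn": 0,"jaw": 1},
    {"delta_pos": [0.4,0,-0.02],"turn": 0,"jaw": 1},
    {"delta_pos": [0.6,0,-0.02],"turn": 0,"jaw": 1},
    {"delta_pos": [0.8,0,-0.02],"turn": 0,"jaw": 1},
    {"delta_pos": [1.0,0,-0.02],"turn": 0,"jaw": 1},
    {"delta_pos": [1.2,0,-0.02],"turn": 0,"jaw": 1},
    {"delta_pos": [1.2,0,-0.02],"turn": 0,"jaw": 1}
  ]
}}

```text
clock: 10.63
tool_pos: [0.6179, -0.1654, 0.0335]
eef_rot: [0.989, 0.145, 0.001, -0.0]
contact_force: [-1.7, -1.5, 1.0]
opening: 0.177
```

```bash
python3 st.py
```

```text
t 10.6333 pull bracket x -42.5 y 0.4  tcpz 33.47 F along -2.0 across -1.0 z 1.0 M [-0.35  0.39  0.04] tilt [0.0016 0.0004] yaw 16.62 open 15.600508956556528
```

Request:
{"method": "send_rows", "body": {
  "series": [
    {"delta_pos": [0.1,0.02,0],"turn": 0,"jaw": 1},
    {"delta_pos": [0.2,0.02,0],"turn": 0,"jaw": 1},
    {"delta_pos": [0.3,0.02,0],"turn": 0,"jaw": 1},
    {"delta_pos": [0.4,0.02,0],"turn": 0,"jaw": 1}
  ]
}}

```text
clock: 10.97
tool_pos: [0.6197, -0.165, 0.0335]
eef_rot: [0.99, 0.144, -0.001, 0.0]
contact_force: [-7.5, -2.0, 6.6]
opening: 0.179
```

```bash
python3 st.py
```

```text
t 10.9667 pull bracket x -40.7 y 0.2  tcpz 33.47 F along -7.7 across 0.3 z 6.6 M [-0.33  1.42  0.06] tilt [-0.0026 -0.0007] yaw 16.6 open 15.738939632510249
```

Request:
{"method": "send_rows", "body": {
  "series": [
    {"delta_pos": [0.1,0,0],"turn": 0,"jaw": 1},
    {"delta_pos": [0.2,0,0],"turn": 0,"jaw": 1},
    {"delta_pos": [0.3,0,0],"turn": 0,"jaw": 1},
    {"delta_pos": [0.3,0,0],"turn": 0,"jaw": 1}
  ]
}}

```text
clock: 11.3
tool_pos: [0.6199, -0.165, 0.0335]
eef_rot: [0.99, 0.144, -0.004, 0.001]
contact_force: [-12.0, -2.7, 10.7]
opening: 0.18
```

```bash
python3 st.py
```

```text
t 11.3 pull bracket x -40.5 y 0.2  tcpz 33.50 F along -12.3 across 0.9 z 10.7 M [-0.36  2.1   0.02] tilt [-0.008  -0.0022] yaw 16.57 open 15.802481886919722
```

Request:
{"method": "send_rows", "body": {
  "series": [
    {"delta_pos": [0.1,0,-0.03],"turn": 0,"jaw": 1},
    {"delta_pos": [0.2,0,-0.03],"turn": 0,"jaw": 1},
    {"delta_pos": [0.2,0,-0.03],"turn": 0,"jaw": 1}
  ]
}}

```text
clock: 11.55
tool_pos: [0.6201, -0.165, 0.0336]
eef_rot: [0.99, 0.144, -0.006, 0.001]
contact_force: [-14.7, -2.6, 12.5]
opening: 0.179
```

```bash
python3 st.py
```

```text
t 11.55 pull bracket x -40.3 y 0.1  tcpz 33.59 F along -14.9 across 1.7 z 12.5 M [-0.41  2.71  0.03] tilt [-0.0115 -0.0032] yaw 16.56 open 15.716025024772568
```

Request:
{"method": "send_rows", "body": {
  "series": [
    {"delta_pos": [0,0,-0.05],"turn": 0,"jaw": 1},
    {"delta_pos": [0,0,-0.1],"turn": 0,"jaw": 1},
    {"delta_pos": [0,0,-0.1],"turn": 0,"jaw": 1}
  ]
}}

```text
clock: 11.8
tool_pos: [0.6202, -0.1649, 0.0337]
eef_rot: [0.99, 0.144, -0.006, 0.001]
contact_force: [-13.2, -3.0, 7.4]
opening: 0.178
```

```bash
python3 st.py
```

```text
t 11.8 pull bracket x -40.2 y 0.1  tcpz 33.72 F along -13.5 across 0.9 z 7.4 M [-0.53  2.34  0.06] tilt [-0.0112 -0.0027] yaw 16.56 open 15.646101839870475
```

Request:
{"method": "send_rows", "body": {
  "series": [
    {"delta_pos": [0.1,0,-0.08],"turn": 0,"jaw": 1},
    {"delta_pos": [0.2,0,-0.14],"turn": 0,"jaw": 1},
    {"delta_pos": [0.3,0,-0.18],"turn": 0,"jaw": 1},
    {"delta_pos": [0.3,0,-0.18],"turn": 0,"jaw": 1}
  ]
}}

```text
clock: 12.13
tool_pos: [0.6214, -0.1645, 0.0341]
eef_rot: [0.99, 0.144, -0.008, 0.0]
contact_force: [-12.7, -3.0, 1.0]
opening: 0.177
```

```bash
python3 st.py
```

```text
t 12.1333 pull bracket x -38.9 y 0.2  tcpz 34.05 F along -13.0 across 0.8 z 1.0 M [-0.67  2.52  0.02] tilt [-0.0151 -0.0031] yaw 16.56 open 15.582366352604819
```

Request:
{"method": "send_rows", "body": {
  "series": [
    {"delta_pos": [0.1,0,-0.0],"turn": 0,"jaw": 1},
    {"delta_pos": [0.2,0,0],"turn": 0,"jaw": 1},
    {"delta_pos": [0.3,0,0],"turn": 0,"jaw": 1},
    {"delta_pos": [0.4,0,0],"turn": 0,"jaw": 1}
  ]
}}

```text
clock: 12.47
tool_pos: [0.6224, -0.1643, 0.0341]
eef_rot: [0.99, 0.144, -0.011, 0.001]
contact_force: [-20.1, -3.3, 8.3]
opening: 0.176
```

```bash
python3 st.py
```

```text
t 12.4667 pull bracket x -37.9 y 0.2  tcpz 34.10 F along -20.2 across 2.6 z 8.3 M [-0.75  3.9   0.05] tilt [-0.0211 -0.0049] yaw 16.53 open 15.45618149718454
```

Request:
{"method": "send_rows", "body": {
  "series": [
    {"delta_pos": [0.05,0,-0.06],"turn": 0,"jaw": 1},
    {"delta_pos": [0.1,0,-0.12],"turn": 0,"jaw": 1},
    {"delta_pos": [0.1,0,-0.12],"turn": 0,"jaw": 1}
  ]
}}

```text
clock: 12.72
tool_pos: [0.6276, -0.1626, 0.0342]
eef_rot: [0.99, 0.144, -0.006, -0.0]
contact_force: [-4.5, -1.8, -13.7]
opening: 0.179
```

```bash
python3 st.py
```

```text
t 12.7167 pull bracket x -32.4 y 0.3  tcpz 34.24 F along -4.8 across -0.4 z -13.7 M [-0.57  1.12 -0.  ] tilt [-0.0118 -0.0017] yaw 16.58 open 15.77021532696639
```

Request:
{"method": "send_rows", "body": {
  "series": [
    {"delta_pos": [0,0,0.1],"turn": 0,"jaw": 1},
    {"delta_pos": [0.1,0,0.2],"turn": 0,"jaw": 1},
    {"delta_pos": [0.3,0,0.2],"turn": 0,"jaw": 1},
    {"delta_pos": [0.5,0,0.2],"turn": 0,"jaw": 1},
    {"delta_pos": [0.6,0,0.2],"turn": 0,"jaw": 1}
  ]
}}

```text
clock: 13.13
tool_pos: [0.629, -0.1622, 0.0339]
eef_rot: [0.99, 0.144, -0.011, 0.001]
contact_force: [-21.6, -3.8, 10.2]
opening: 0.177
```

```bash
python3 st.py
```

```text
t 13.1333 pull bracket x -31.0 y 0.2  tcpz 33.91 F along -21.7 across 2.5 z 10.2 M [-0.7   3.84  0.01] tilt [-0.0214 -0.0051] yaw 16.53 open 15.580985965600997
```

Request:
{"method": "send_rows", "body": {
  "series": [
    {"delta_pos": [0,0,-0.05],"turn": 0,"jaw": 1},
    {"delta_pos": [0,0,-0.1],"turn": 0,"jaw": 1},
    {"delta_pos": [0,0,-0.1],"turn": 0,"jaw": 1}
  ]
}}

```text
clock: 13.38
tool_pos: [0.6332, -0.1609, 0.0339]
eef_rot: [0.99, 0.144, -0.006, 0.0]
contact_force: [-9.8, -2.8, -5.4]
opening: 0.178
```

```bash
python3 st.py
```

```text
t 13.3833 pull bracket x -26.6 y 0.2  tcpz 33.90 F along -10.1 across 0.2 z -5.4 M [-0.62  1.88  0.04] tilt [-0.0122 -0.002 ] yaw 16.57 open 15.677758870864322
```

Request:
{"method": "send_rows", "body": {
  "series": [
    {"delta_pos": [0.1,0,-0.02],"turn": 0,"jaw": 1},
    {"delta_pos": [0.2,0,-0.04],"turn": 0,"jaw": 1},
    {"delta_pos": [0.3,0,-0.06],"turn": 0,"jaw": 1},
    {"delta_pos": [0.4,0,-0.06],"turn": 0,"jaw": 1}
  ]
}}

```text
clock: 13.72
tool_pos: [0.6379, -0.1595, 0.0339]
eef_rot: [0.99, 0.144, -0.005, -0.0]
contact_force: [-6.8, -1.5, -10.6]
opening: 0.181
```

```bash
python3 st.py
```

```text
t 13.7167 pull bracket x -21.6 y 0.3  tcpz 33.92 F along -6.9 across 0.5 z -10.6 M [-0.55  1.23 -0.  ] tilt [-0.0105 -0.0013] yaw 16.58 open 15.92182616212785
```

Request:
{"method": "send_rows", "body": {
  "series": [
    {"delta_pos": [0.1,0,0.04],"turn": 0,"jaw": 1},
    {"delta_pos": [0.2,0,0.06],"turn": 0,"jaw": 1},
    {"delta_pos": [0.3,0,0.06],"turn": 0,"jaw": 1},
    {"delta_pos": [0.4,0,0.06],"turn": 0,"jaw": 1},
    {"delta_pos": [0.5,0,0.06],"turn": 0,"jaw": 1}
  ]
}}

```text
clock: 14.13
tool_pos: [0.6405, -0.1588, 0.0339]
eef_rot: [0.99, 0.144, -0.008, 0.0]
contact_force: [-11.2, -2.8, -4.2]
opening: 0.173
```

```bash
python3 st.py
```

```text
t 14.1333 pull bracket x -19.0 y 0.2  tcpz 33.90 F along -11.5 across 0.6 z -4.2 M [-0.58  2.08 -0.03] tilt [-0.0152 -0.0028] yaw 16.56 open 15.226040618803518
```

Request:
{"method": "send_rows", "body": {
  "series": [
    {"delta_pos": [0.1,0,-0.02],"turn": 0,"jaw": 1},
    {"delta_pos": [0.2,0,-0.04],"turn": 0,"jaw": 1},
    {"delta_pos": [0.3,0,-0.05],"turn": 0,"jaw": 1},
    {"delta_pos": [0.4,0,-0.05],"turn": 0,"jaw": 1},
    {"delta_pos": [0.5,0,-0.05],"turn": 0,"jaw": 1}
  ]
}}

```text
clock: 14.55
tool_pos: [0.6477, -0.1566, 0.0338]
eef_rot: [0.99, 0.144, -0.005, -0.0]
contact_force: [-5.9, -3.2, -10.2]
opening: 0.178
```

```bash
python3 st.py
```

```text
t 14.55 pull bracket x -11.4 y 0.2  tcpz 33.78 F along -6.6 across -1.4 z -10.2 M [-0.54  1.13 -0.  ] tilt [-0.0102 -0.0013] yaw 16.59 open 15.678791473901702
```

Request:
{"method": "send_rows", "body": {
  "series": [
    {"delta_pos": [0.1,0,0.04],"turn": 0,"jaw": 1},
    {"delta_pos": [0.2,0,0.04],"turn": 0,"jaw": 1},
    {"delta_pos": [0.3,0,0.04],"turn": 0,"jaw": 1},
    {"delta_pos": [0.4,0,0.04],"turn": 0,"jaw": 1},
    {"delta_pos": [0.5,0,0.02],"turn": 0,"jaw": 1},
    {"delta_pos": [0.5,0,0.02],"turn": 0,"jaw": 1}
  ]
}}

```text
clock: 15.05
tool_pos: [0.653, -0.155, 0.0337]
eef_rot: [0.99, 0.144, -0.005, -0.0]
contact_force: [-5.9, -2.9, -10.9]
opening: 0.176
```

```bash
python3 st.py
```

```text
t 15.05 pull bracket x -5.9 y 0.2  tcpz 33.67 F along -6.5 across -1.0 z -10.9 M [-0.48  0.88 -0.04] tilt [-0.0091 -0.001 ] yaw 16.59 open 15.450414887284476
```

Request:
{"method": "send_rows", "body": {
  "series": [
    {"delta_pos": [0.08,0,0.04],"turn": 0,"jaw": 1},
    {"delta_pos": [0.16,0,0.06],"turn": 0,"jaw": 1},
    {"delta_pos": [0.24,0,0.06],"turn": 0,"jaw": 1},
    {"delta_pos": [0.32,0,0.06],"turn": 0,"jaw": 1},
    {"delta_pos": [0.4,0,0.06],"turn": 0,"jaw": 1}
  ]
}}

```text
clock: 15.47
tool_pos: [0.6543, -0.1546, 0.0337]
eef_rot: [0.99, 0.144, -0.007, 0.0]
contact_force: [-11.7, -1.2, -3.4]
opening: 0.183
```

```bash
python3 st.py
```

```text
t 15.4667 pull bracket x -4.5 y 0.2  tcpz 33.67 F along -11.6 across 2.3 z -3.4 M [-0.41  1.87 -0.05] tilt [-0.0145 -0.0027] yaw 16.57 open 16.06487118225666
```

Request:
{"method": "send_rows", "body": {
  "series": [
    {"delta_pos": [0.08,0,-0.03],"turn": 0,"jaw": 1},
    {"delta_pos": [0.16,0,-0.05],"turn": 0,"jaw": 1},
    {"delta_pos": [0.24,0,-0.05],"turn": 0,"jaw": 1},
    {"delta_pos": [0.24,0,-0.05],"turn": 0,"jaw": 1}
  ]
}}

```text
clock: 15.8
tool_pos: [0.6582, -0.1534, 0.0336]
eef_rot: [0.99, 0.144, -0.006, 0.0]
contact_force: [-7.6, -2.9, -7.9]
opening: 0.182
```

```bash
python3 st.py
```

```text
t 15.8 pull bracket x -0.4 y 0.2  tcpz 33.61 F along -8.1 across -0.6 z -7.9 M [-0.5   1.29 -0.03] tilt [-0.0111 -0.0016] yaw 16.59 open 16.02180429901316
```

Request:
{"method": "send_rows", "body": {
  "series": [
    {"delta_pos": [0.08,0,0],"turn": 0,"jaw": 1},
    {"delta_pos": [0.16,0,-0.02],"turn": 0,"jaw": 1},
    {"delta_pos": [0.24,0,-0.03],"turn": 0,"jaw": 1},
    {"delta_pos": [0.24,0,-0.03],"turn": 0,"jaw": 1}
  ]
}}

```text
clock: 16.13
tool_pos: [0.6583, -0.1534, 0.0337]
eef_rot: [0.99, 0.144, -0.008, 0.0]
contact_force: [-13.7, -2.8, -3.5]
opening: 0.173
```

```bash
python3 st.py
```

```text
t 16.1333 pull bracket x -0.3 y 0.2  tcpz 33.71 F along -13.9 across 1.3 z -3.5 M [-0.56  2.19 -0.04] tilt [-0.0159 -0.0029] yaw 16.57 open 15.236538816786089
```

Request:
{"method": "send_rows", "body": {
  "series": [
    {"delta_pos": [0.08,0,-0.04],"turn": 0,"jaw": 1},
    {"delta_pos": [0.16,0,-0.08],"turn": 0,"jaw": 1},
    {"delta_pos": [0.24,0,-0.1],"turn": 0,"jaw": 1},
    {"delta_pos": [0.24,0,-0.1],"turn": 0,"jaw": 1}
  ]
}}

```text
clock: 16.47
tool_pos: [0.6584, -0.1534, 0.0339]
eef_rot: [0.99, 0.144, -0.011, 0.0]
contact_force: [-16.8, -3.9, -3.6]
opening: 0.179
```

```bash
python3 st.py; python3 - <<'E'
from h import *
import pickle
s=r.get_state();P=vision.camera_params("wrist");pickle.dump((P,s),open("w8.pkl","wb"))
cv2.imwrite("pics/w8.png",vision.snapshot("wrist"))
E
```

```text
t 16.4667 pull bracket x -0.2 y 0.2  tcpz 33.90 F along -17.2 across 1.1 z -3.6 M [-0.72  2.8   0.  ] tilt [-0.0207 -0.0039] yaw 16.57 open 15.783042737032801
```

View pics/w8.png

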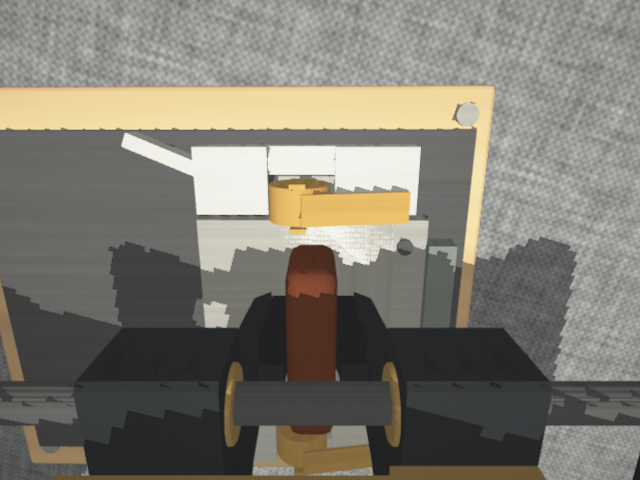

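Request:
{"method": "send_rows", "body": {
  "series": [
    {"delta_pos": [0.1,0,-0.03],"turn": 0,"jaw": 1},
    {"delta_pos": [0.18,0,-0.05],"turn": 0,"jaw": 1},
    {"delta_pos": [0.18,0,-0.05],"turn": 0,"jaw": 1}
  ]
}}

```text
clock: 16.77
tool_pos: [0.6585, -0.1533, 0.034]
eef_rot: [0.989, 0.144, -0.012, 0.001]
contact_force: [-19.3, -3.8, -3.3]
opening: 0.177
```

```bash
python3 st.py; python3 - <<'E'
from h import *
im=cv2.imread("pics/w8.png");cv2.imwrite("pics/ce.png",cv2.resize(im[205:335,390:480],(540,780),interpolation=cv2.INTER_CUBIC)[:600])
E
```

```text
t 16.7667 pull bracket x -0.1 y 0.2  tcpz 34.02 F along -19.6 across 2.0 z -3.3 M [-0.78  3.45 -0.02] tilt [-0.0242 -0.0047] yaw 16.56 open 15.614932585475508
```

View pics/ce.png

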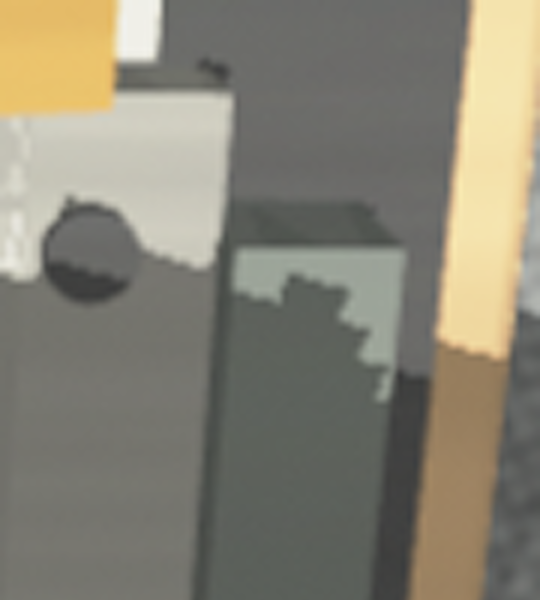

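Request:
{"method": "send_rows", "body": {
  "series": [
    {"delta_pos": [-0.2,0,0.05],"turn": 0,"jaw": 1},
    {"delta_pos": [-0.4,0,0.1],"turn": 0,"jaw": 1},
    {"delta_pos": [-0.6,0,0.1],"turn": 0,"jaw": 1},
    {"delta_pos": [-0.6,0,0.1],"turn": 0,"jaw": 1}
  ]
}}

```text
clock: 17.1
tool_pos: [0.6583, -0.1534, 0.0337]
eef_rot: [0.99, 0.144, -0.006, -0.0]
contact_force: [-7.5, -2.9, -11.5]
opening: 0.178
```

```bash
python3 st.py
```

```text
t 17.1 pull bracket x -0.3 y 0.2  tcpz 33.74 F along -8.0 across -0.6 z -11.5 M [-0.46  1.2  -0.01] tilt [-0.0117 -0.0014] yaw 16.59 open 15.63578125278341
```

Request:
{"method": "send_rows", "body": {
  "series": [
    {"delta_pos": [-0.15,0,0.1],"turn": 0,"jaw": 1},
    {"delta_pos": [-0.25,0,0.2],"turn": 0,"jaw": 1},
    {"delta_pos": [-0.25,0,0.2],"turn": 0,"jaw": 1}
  ]
}}

```text
clock: 17.35
tool_pos: [0.6582, -0.1534, 0.0335]
eef_rot: [0.99, 0.144, -0.004, -0.0]
contact_force: [-6.7, -1.9, -4.8]
opening: 0.179
```

```bash
python3 st.py
```

```text
t 17.35 pull bracket x -0.5 y 0.2  tcpz 33.51 F along -6.9 across 0.2 z -4.8 M [-0.36  0.96  0.03] tilt [-0.007  -0.0008] yaw 16.59 open 15.716627757553685
```

Request:
{"method": "send_rows", "body": {
  "series": [
    {"delta_pos": [-0.15,0,0],"turn": 0,"jaw": 1},
    {"delta_pos": [-0.25,0,0],"turn": 0,"jaw": 1},
    {"delta_pos": [-0.25,0,0],"turn": 0,"jaw": 1}
  ]
}}

```text
clock: 17.6
tool_pos: [0.6581, -0.1534, 0.0336]
eef_rot: [0.99, 0.144, -0.001, -0.0]
contact_force: [0.6, -2.0, -19.0]
opening: 0.18
```

```bash
python3 st.py
```

```text
t 17.6 pull bracket x -0.5 y 0.3  tcpz 33.58 F along -0.0 across -2.0 z -19.0 M [-0.36 -0.16  0.03] tilt [-0.0021  0.0006] yaw 16.62 open 15.862861393421417
```

Request:
{"method": "send_rows", "body": {
  "series": [
    {"delta_pos": [-0.05,0,0.15],"turn": 0,"jaw": 1},
    {"delta_pos": [-0.1,0,0.25],"turn": 0,"jaw": 1},
    {"delta_pos": [-0.1,0,0.25],"turn": 0,"jaw": 1}
  ]
}}

```text
clock: 17.85
tool_pos: [0.6581, -0.1534, 0.0335]
eef_rot: [0.99, 0.144, -0.0, -0.0]
contact_force: [-2.4, -1.7, -8.3]
opening: 0.173
```

```bash
python3 st.py
```

```text
t 17.85 pull bracket x -0.5 y 0.2  tcpz 33.54 F along -2.8 across -1.0 z -8.3 M [-0.22  0.43 -0.02] tilt [-0.      0.0001] yaw 16.61 open 15.254012770656148
```

Request:
{"method": "send_rows", "body": {
  "series": [
    {"delta_pos": [0,0,0.05],"turn": 0,"jaw": 0.78},
    {"delta_pos": [0,0,0.05],"turn": 0,"jaw": 0.65},
    {"delta_pos": [0,0,0.0],"turn": 0,"jaw": 0.55},
    {"delta_pos": [0,0,0],"turn": 0,"jaw": 0.55},
    {"delta_pos": [0,0,0],"turn": 0,"jaw": 0.55}
  ]
}}

```text
clock: 18.27
tool_pos: [0.6594, -0.1533, 0.0344]
eef_rot: [0.99, 0.144, 0.001, 0.0]
contact_force: [-0.1, 0.4, 0.8]
opening: 0.445
```

```bash
python3 st.py; python3 - <<'E'
from h import *
cv2.imwrite("pics/w9.png",vision.snapshot("wrist"))
E
```

```text
t 18.2667 pull bracket x 0.8 y -0.0  tcpz 34.36 F along 0.0 across 0.4 z 0.8 M [-0.04 -0.1   0.02] tilt [0.0028 0.0002] yaw 16.61 open 39.129740853578
```

View pics/w9.png

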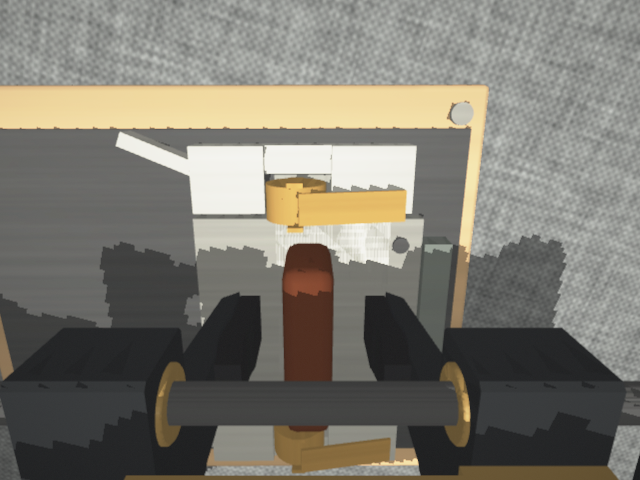

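The picture shows the bar (col 308) free between the fingers (inner faces at cols 260 and 365), and the plate's front edge at col 421 against the stop. I rise straight up, then verify from a distance.

Request:
{"method": "send_rows", "body": {
  "series": [
    {"delta_pos": [0,0,-2],"turn": 0,"jaw": 0.55},
    {"delta_pos": [0,0,-5],"turn": 0,"jaw": 0.55},
    {"delta_pos": [0,0,-9],"turn": 0,"jaw": 0.55},
    {"delta_pos": [0,4,-13],"turn": 0,"jaw": 0.55},
    {"delta_pos": [0,7,-15],"turn": 0,"jaw": 0.55},
    {"delta_pos": [0,7,-15],"turn": 0,"jaw": 0.55},
    {"delta_pos": [0,7,-15],"turn": 0,"jaw": 0.55},
    {"delta_pos": [0,7,-15],"turn": 0,"jaw": 0.55}
  ]
}}

```text
clock: 18.98
tool_pos: [0.6778, -0.2206, 0.183]
eef_rot: [0.99, 0.144, -0.0, -0.0]
contact_force: [-0.7, 0.0, -0.1]
opening: 0.452
```

```bash
python3 - <<'E'
from h import *
import pickle
s=r.get_state();print(s["clock"],s["tool_pos"],abs(s["qd"]).max(),s["contact_force"])
P=vision.camera_params("wrist");pickle.dump((P,s),open("w10.pkl","wb"))
im=vision.snapshot("wrist");cv2.imwrite("pics/w10.png",im)
cv2.imwrite("pics/scene1.png",vision.snapshot("scene"))
x0,y0,w,h,s=190,40,260,190,3
c=cv2.resize(im[y0:y0+h,x0:x0+w],(w*s,h*s),interpolation=cv2.INTER_CUBIC)
for i in range(0,w,10): cv2.putText(c,str(x0+i),(i*s,8),0,.3,(0,0,255));cv2.line(c,(i*s,9),(i*s,13),(0,0,255))
for i in range(0,h,10): cv2.putText(c,str(y0+i),(0,i*s+3),0,.3,(0,255,0))
cv2.imwrite("pics/cf.png",c)
E
```

```text
18.9833 [ 0.67781564 -0.22055176  0.18301742] 0.046965604575915275 [-0.7003911   0.0113167  -0.05323937]
```

View pics/w10.png

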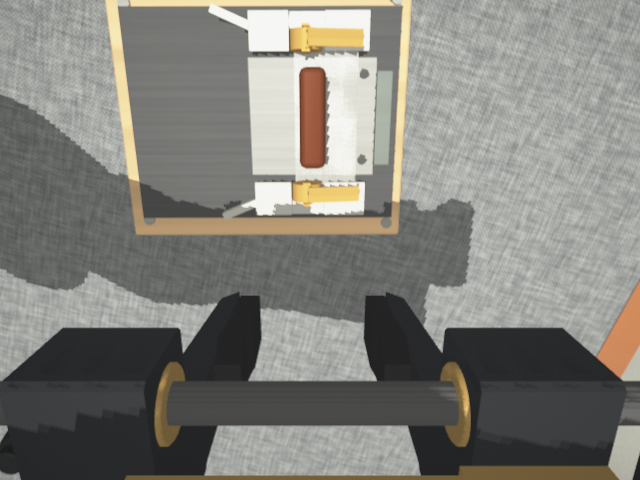

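View pics/cf.png

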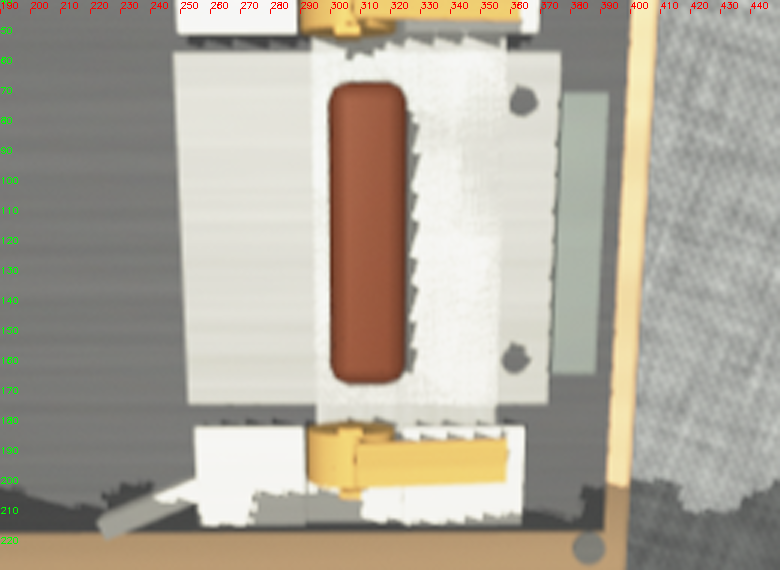

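View pics/scene1.png

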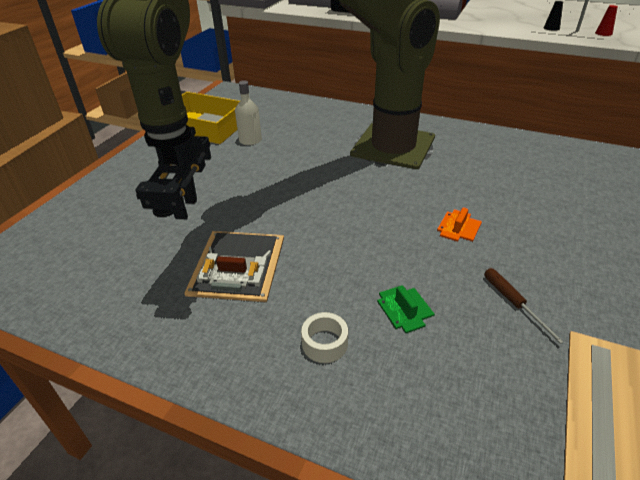

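```bash
python3 - <<'E'
import io,contextlib
with contextlib.redirect_stdout(io.StringIO()):
    from fitb import *
P,s=pickle.load(open("w10.pkl","rb"))
def fit(M,px):
    M=np.array(M)/1000;px=np.array(px)
    f=lambda p:(proj("wrist",W(p,M),P)-px).ravel()
    o=least_squares(f,B);print(f(o.x).round(1));return o.x
b=fit([[-40,42,26],[36,42,26],[-40,-42,26],[36,-42,26]],[[248.7,51.7],[370,51.7],[255,182.3],[364.7,182.3]])
p=fit([[-42,38,20],[42,38,20],[42,-38,20],[-42,-38,20]],[[248,57.3],[377,57.3],[372.3,174.7],[252.7,174.7]])
d=p[:2]-b[:2];c,sn=np.cos(b[2]),np.sin(b[2])
print(b,p,"rel mm",1000*(c*d[0]+sn*d[1]),1000*(-sn*d[0]+c*d[1]),"yaw",p[2]-b[2])
E
```

```text
[ 0.8 -0.4 -0.7 -0.6 -0.1  0.6 -0.1  0.5]
[-0.1  0.2  0.1  0.2 -0.1 -0.3  0.1 -0.2]
[ 0.65884557 -0.15536906  0.29165273] [ 0.65851481 -0.1545024   0.29061507] rel mm -0.0675999263999619 0.9251665693644092 yaw -0.0010376662500574674
```

```bash
python3 -c "
from h import *
print(order.finish_job(), r.get_state()['clock'])"
```

```text
the job is handed in; nothing more can be done
the job is handed in; nothing more can be done
```

The pull is seated home in the bracket, let go of, and the job was handed in at about 19 s. `finish_job` reports no verdict, so what follows rests on my own checks.

**What I did:** I picked up the steel pull with the brown bar, not the green or orange look-alikes. I laid it on the deck about 80 mm before the seat and slid it in small force-checked steps. It ran under the clips with at most about 22 N of push at the end of each step. I then pressed it against the stop up to about 20 N, against 7–10 N of drag before it. I took the load off, opened the jaws and rose straight up.

**Last checks, from the wrist camera:**

| Check | Measured | Limit |
|---|---|---|
| Along the slide | -0.1 mm | ±2 mm |
| Across | +0.9 mm | ±3 mm |
| In line | 0.001 rad | 0.05 rad |

- **Let go:** the wrist force was under 1 N, and the tool was about 15 cm clear of the bracket.
- **Bystanders:** in the scene view the tape roll and the screwdriver look unmoved. The thread cone is not visible in that last view, because the arm stands in front of it. Nothing went near it, but I did not confirm its place.
- **Disagreement:** the arm's own readings put the pull at y = +0.2 mm, against +0.9 mm from the camera. Both are within the limit.
- **Tilt:** the arm flexed about 0.02 rad nose-down under push. It read level again before I let go.

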